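# Take the cured coil off the drying stand and hang it on the turns tester

### The arm

A 6-joint arm with a two-finger parallel gripper is mounted at the origin on a cart in front of the work surface, level with it; the furniture and walls round the work are solid. World frame = base frame: x ahead of the robot, y to its left, z up, the work surface at z = 0. Lengths are in m, angles in degrees, forces in N, time in s.
With the tool pointing down it reaches from about 0.325 to 0.775 m from the base axis. Payload 5.5 kg.
Tool frame: the origin (TCP) lies midway between the tips of the shut fingers; the grasp point (between the pads) lies 19 mm behind it; z points along the fingers, y is the line along which they close (so a half turn about z gives the same grasp; the last joint's range is limited). The gripper opens to 88 mm and grips with 3 to 60 N. Pads are 20 mm wide; open, the fingers measure 115 mm over their backs; the gripper's body (75 mm by 178 mm) begins 61 mm behind the grasp point.
Start: joints at [-67.706, 5.22, 70.514, -0, 104.267, -3.249], TCP at [0.259, -0.541, 0.188] pointing down, gripper open.
Joint ranges: [-164.24, 164.24], [-49.07, 125.15], [9.68, 141.18], [-86.29, 266.29], [3.28, 154.24], [-151.56, 151.56]. Speed limits (degrees/s): [147.25, 147.25, 172.46, 180, 180, 180].

### API

Orientations are given as a 3x3 rotation matrix whose columns are the frame's x, y, z axes.
In Python, from station import arm, jaws, solver, vision gives the robot as it stands. The module is installed in compiled form; this text tells all that it offers. Calls block until the motion is done:
- arm.goto(position, orientation): joint-space move of the TCP to a pose.
- arm.movel(position, max_speed=0.15, orientation=None, threshold=None): straight line of the TCP; orientation=None keeps the orientation; max_speed is the mean speed in m/s. With threshold (N) it stops when the force on the tool has changed by that much, and returns True; else False.
- arm.goto_joints(angles): joint-space move.
- jaws.open_gripper() and jaws.grab(): open the fingers fully, or close them until they stop; the grip force is fixed at half the most.
- arm.pause(seconds).
- solver.ik(position, orientation): joint angles nearest the present ones, or None.
- vision.capture(name): name is "scene" or "top" or "wrist"; returns a dict with "image" (384x512x3 uint8, red, green, blue), "depth" (384x512 float32, m along the optical axis (not along the pixel's ray), 0 where there is no reading), "fx", "fy", "cx", "cy" (pixels), "R" (3x3) and "t" (3): a world point X has camera coordinates R X + t. Camera axes: x right, y down, z forward; pixel columns grow to the right and rows downward; lengths in m; the calibration is good to about 2 mm. The wrist camera is an equidistant fisheye: a pixel r from the principal point sees the ray r / f radians off the axis. A picture is of the moment at which its call begins.
A pose or a line that the arm cannot do raises arm.Unreachable and nothing moves.
- arm.sign_off(): hands the job in; it is judged then, once.
Trained networks look in the newest picture that a camera, given by its name, has taken for a name from the list of things; names that differ only in an ending like _2 or _b are one class to them, and where a whole thing is asked for, a point or a joint stands for the part that bears it (a point fixed in the world has none). Each returns a list of dicts, best first, with "confidence" (0 to 1); they miss things now and then, are a little off and sometimes report something else, mostly with a low value. They report only what shows in the picture. A call takes as long as a camera call.
- vision.boxes_of(camera, target): "location" ([x, y, z] in m, in world coordinates, good to about 4 mm: the middle of the surface that is visible of it).
- vision.landmark_of(camera, target): "location" ([x, y, z] in m, in world coordinates, good to about 4 mm: a listed point, or the origin of a listed thing).
Readings, each from a call of its own:
- arm.current_time(): time.
- arm.current_qpos(): joint angles.
- arm.current_joint_vel(): joint speeds.
- arm.current_tau(): joint torques, N m.
- arm.current_ee_pos(): TCP position.
- arm.current_orientation(): TCP orientation.
- arm.current_contact_force(): force on the tool from outside, world axes, zero at the start.
- arm.current_ft_torque(): the same for the moment, N m.
- arm.current_finger_gap(): finger opening in m.
- arm.current_gripper_force(): force on a finger pad.
Only numpy, scipy, OpenCV 4.12 (cv2) and the standard library are available. Lean on these libraries where they do the work, as an engineer would, in place of code of your own. Each camera call takes 0.05 s, during which the arm holds its last target. There are 200 camera calls.

### The job

The copper coil hanging on the revolving drying stand is cured and ready to be checked. Lift it up off its hook without knocking down the big toroid that hangs beside it, and hang it on the bare steel measuring rod of the turns tester, with the coil's whole width on the rod. Let go of it there and leave the spare coil and the glue pot on the bench where they are.

Things in the scene. Friction and masses are not known exactly. Their poses are not given: they have to be found in the camera images.
- coil: the hanging copper coil: red-brown ring of wire, 86 mm outside, bore 52 mm, 50 mm wide along its axis, 0.34 kg, two thin wire ends hanging from it. It hangs with its axis level along the hook arm. Origin on its inner face, 17 mm below the axis; own z along the bore, away from the pillar, own y down. Grip the top of its 17 mm wall across the width, at most 13 mm deep (the arm is below)
- coil_bore (a point): centre of that coil: on the bore's axis, midway of its width. The top of the coil is 43 mm above it; axes as coil
- head: freely spinning three-armed head of the drying stand, on a fixed 17 mm pillar with a 156 mm round foot. Origin on the vertical axis at the arms' centre line, 200 mm up. The coil hangs on the arm along own -x, the toroid on the arm 120 degrees counter-clockwise from it, the third is empty. Arms: level 8 mm rods, 150 mm long, tips upturned; the 34 mm hub ends 22 mm above the centre line
- hook_tip (a point): top of the upturned tip (11 mm ball) of the coil's arm, 150 mm from the stand's axis, 21.5 mm above the arm's centre line. To come off, the coil must rise at least 18 mm (after about 43 mm its bore strikes the arm from below), then go outwards along the arm past the tip
- toroid: lacquered toroid, 124 mm across, 37 mm thick, 0.6 kg, red-brown, hanging on the next arm with its axis along the arm; its origin is on its axis, on its inner face
- tester: turns tester, fixed: white box 170 mm wide, 105 deep, 158 high, grey front panel. Origin on the bench under the panel's middle; own x points into the box, z up. A level steel rod, 14 mm thick, stands out along own -x, axis 140 mm above the bench, 20 mm to own -y. It leaves a black 28 mm bush 32 mm from the panel and ends in a 19 mm black button, 145 to 155 mm from the panel
- rod_seat (a point): point on the measuring rod's axis midway between bush and end button, 88 mm out from the panel; axes as tester
- rod_tip (a point): the free end of the measuring rod, on its axis, 155 mm out from the panel
- spare_coil: a second, loose copper coil of the same size standing flat on the bench with its bore upright (about 50 mm high, wire ends to 75 mm)
- glue_pot: glue pot on the bench, 60 mm wide, 76 mm high, amber with a black lid; origin under its middle

How it is judged (in metres and radians):
On the way:
1. the coil has been lifted off its hook: it is clear of the stand and held above the bench (horizontal distance between coil_bore and head above 0.172 m and height (world z) of coil_bore above 0.09 m), for 0.1 s.
At the end, for the whole second after the job is handed in: the coil hangs still on the measuring rod, rod through its bore, axis within 0.7 rad of the rod's, middle within 20 mm sideways and 10 to 27 mm below the rod's axis, at most 42 mm outwards or 35 mm inwards of the midpoint of the bare rod; the toroid still hangs on the stand (x of coil_bore in the frame of rod_seat between -0.042 and 0.035 m and y of coil_bore in the frame of rod_seat between -0.02 and 0.02 m and z of coil_bore in the frame of rod_seat between -0.027 and -0.01 m and angle between the z axis of coil_bore and the x axis of rod_seat, either way round below 0.7 rad and contact force between coil and tester above 0.5 N and linear speed of coil below 0.08 m/s and horizontal distance between toroid and head below 0.1 m and height (world z) of toroid above 0.16 m); the robot touches nothing.
It fails at once if the toroid is knocked off the stand (height (world z) of toroid below 0.15 m).
It fails at once if the coil is dropped onto the bench (height (world z) of coil_bore below 0.055 m).
It fails at once if the spare coil is pushed about (distance of spare_coil from where it was at the start of the episode above 0.03 m).
It fails at once if the glue pot is pushed about (distance of glue_pot from where it was at the start of the episode above 0.03 m).
It also fails if it takes over 53 s, if anything falls off the work surface, if the arm or the gripper's body presses on something with over 40 N, if the wrist force passes 120 N, or if a joint passes its speed limit or range.

## Working session

There is one attempt and no reset: what is moved stays moved. The work goes in short steps, each a Python script; the robot and the scene stay as the last script left them, time stands still between calls to the robot, and variables do not carry over. Pictures are saved under pics/ and viewed, at most 10 in all, crops included, and the job is handed in when it is done.

```bash
mkdir -p pics; python3 - <<'E'
from station import arm,jaws,solver,vision
import cv2,numpy as np
ims=[]
for c in ("scene","top"):
    d=vision.capture(c); cv2.imwrite(f"pics/{c}0.png",cv2.cvtColor(d["image"],cv2.COLOR_RGB2BGR))
    np.savez(f"{c}0.npz",**d)
    for n in ("coil","coil_bore","head","hook_tip","toroid","tester","rod_seat","rod_tip","spare_coil","glue_pot"):
        print(c,n,[(np.round(r["location"],3).tolist(),round(r["confidence"],2)) for r in vision.landmark_of(c,n)[:3]])
print(arm.current_time())
E
```

```text
scene coil [([0.572, 0.31, 0.158], 0.83)]
scene coil_bore [([0.55, 0.311, 0.168], 0.65)]
scene head [([0.635, 0.294, 0.198], 0.8), ([0.632, -0.362, -0.002], 0.41)]
scene hook_tip [([0.487, 0.329, 0.218], 0.68), ([0.546, -0.375, 0.141], 0.53)]
scene toroid [([0.644, 0.238, 0.183], 0.82), ([0.549, 0.314, 0.172], 0.41)]
scene tester [([0.636, -0.362, -0.003], 0.98), ([0.486, 0.329, 0.219], 0.37)]
scene rod_seat [([0.542, -0.372, 0.141], 0.84)]
scene rod_tip [([0.479, -0.368, 0.137], 0.92)]
scene spare_coil [([0.519, -0.053, 0.003], 0.88), ([0.574, 0.308, 0.16], 0.24)]
scene glue_pot [([0.513, 0.096, 0.001], 0.64)]
top coil [([0.575, 0.306, 0.158], 0.74)]
top coil_bore [([0.551, 0.314, 0.177], 0.55)]
top head [([0.63, 0.294, 0.199], 0.56)]
top hook_tip [([0.485, 0.332, 0.219], 0.86)]
top toroid [([0.645, 0.241, 0.187], 0.79)]
top tester [([0.636, -0.361, -0.005], 0.84)]
top rod_seat [([0.544, -0.374, 0.143], 0.96), ([0.551, 0.317, 0.174], 0.63), ([0.632, 0.292, 0.196], 0.46)]
top rod_tip [([0.476, -0.368, 0.136], 0.6)]
top spare_coil [([0.519, -0.045, -0.0], 0.57)]
top glue_pot [([0.517, 0.096, -0.002], 0.71), ([0.549, -0.372, 0.145], 0.38)]
1.1
```

View pics/scene0.png

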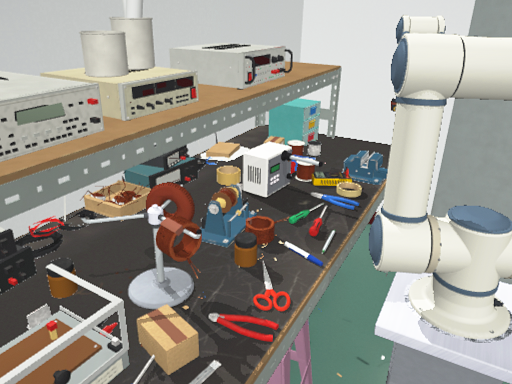

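View pics/top0.png

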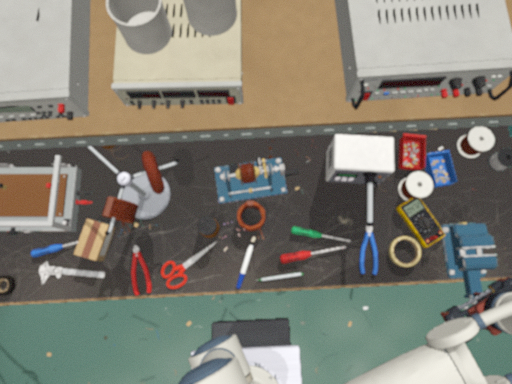

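The networks agree with the geometry: head to hook tip is 150 mm, and the rod is yawed about -5°. In the top picture the coil is at (120,208), the toroid at (152,172), the rod at (370,180–235) and the spare coil at (251,215). I'll refine the coil and rod positions from the saved depth.

```bash
python3 - <<'E'
import numpy as np
def pts(c):
    d=np.load(f"{c}0.npz"); z=d["depth"]; v,u=np.indices(z.shape)
    C=np.stack([(u-d["cx"])/d["fx"]*z,(v-d["cy"])/d["fy"]*z,z],-1)
    P=(C-d["t"])@d["R"]; m=z>0; return P[m],d["image"][m].astype(int)
H=np.array([.632,.294]);T=np.array([.486,.3305]);u=(T-H)/np.linalg.norm(T-H);n=np.array([-u[1],u[0]])
O=np.array([.636,-.3615]);a=np.deg2rad(-5);x=np.array([np.cos(a),np.sin(a)]);y=np.array([-x[1],x[0]])
print("u",u)
for c in("scene","top"):
    P,I=pts(c); q=P[:,:2]-H; s,l=q@u,q@n
    red=(I[:,0]>1.5*I[:,2])&(I[:,0]>60)
    m=red&(s>.045)&(s<.13)&(abs(l)<.055)&(P[:,2]>.12)&(P[:,2]<.24)
    print(c,"coil",m.sum(),"s",np.percentile(s[m],[1,5,50,95,99]).round(4),"l",np.percentile(l[m],[1,5,50,95,99]).round(4),"ztop",np.percentile(P[m,2],[90,95,99]).round(4))
    k=m&(P[:,2]>.212); print(" top pts",k.sum(),s[k].mean().round(4) if k.any() else 0,l[k].mean().round(4) if k.any() else 0)
    q=P[:,:2]-O; s,l=q@x,q@y
    m=(abs(l+.02)<.015)&(s<-.04)&(s>-.17)&(P[:,2]>.125)&(P[:,2]<.165)
    print(c,"rod",m.sum())
    if m.sum()>5:
        print(" s",np.percentile(s[m],[1,99]).round(4),"fit l(s)",np.polyfit(s[m]+.088,l[m],1).round(4),"zmax",np.percentile(P[m,2],[50,95]).round(4))
    m=(s>0.01)&(s<.1)&(abs(l)<.08)&(P[:,2]>.15)&(P[:,2]<.165);print(" box top z",np.median(P[m,2]).round(4),"s",np.percentile(s[m],[1,99]).round(3))
    k=(abs(P[:,0]-.44)<.09)&(abs(P[:,1])<.4)&(P[:,2]<.3);print(" corridor max z",np.percentile(P[k&(abs(P[:,1])<.25),2],99.9).round(3))
E
```

```text
u [-0.9701425   0.24253563]
scene coil 1390 s [0.0605 0.0636 0.0945 0.1108 0.1128] l [-0.0434 -0.0422 -0.0116  0.0299  0.0331] ztop [0.213  0.2142 0.2154]
 top pts 187 0.0876 -0.007
scene rod 130
 s [-0.1595 -0.0413] fit l(s) [-0.0252 -0.0152] zmax [0.1409 0.1454]
 box top z 0.1562 s [0.011 0.097]
 corridor max z 0.077
top coil 640 s [0.0606 0.0638 0.0879 0.1098 0.1118] l [-0.0386 -0.0297  0.0078  0.0369  0.0385] ztop [0.2157 0.2167 0.2188]
 top pts 228 0.0855 -0.0064
top rod 217
 s [-0.1583 -0.0423] fit l(s) [-0.0239 -0.016 ] zmax [0.1449 0.1491]
 box top z 0.1572 s [0.011 0.098]
 corridor max z 0.08
```

Coil centre is 86 mm along the arm with its top near 0.22, and the rod seat is about (0.544,-0.371) with yaw -6.2°. Next I'll approach, grip and inspect.

```bash
cat > h.py <<'E'
from station import arm,jaws,solver,vision
import numpy as np,cv2
H=np.array([.632,.294]);u=np.array([-.9701,.2425]);n=np.array([-u[1],u[0]])
seat=np.array([.5438,-.3713]);yaw=np.deg2rad(-6.2);rx=np.array([np.cos(yaw),np.sin(yaw)])
def R(deg):
    c,s=np.cos(np.deg2rad(deg)),np.sin(np.deg2rad(deg))
    return np.array([[-s,c,0],[c,s,0],[0,0,-1.]])
def P(xy,z): return [float(xy[0]),float(xy[1]),float(z)]
def onarm(s,z,l=-.003): return P(H+s*u+l*n,z)
def onrod(o,z): return P(seat+o*rx,z)
def snap(c,name):
    d=vision.capture(c); cv2.imwrite(f"pics/{name}.png",cv2.cvtColor(d["image"],cv2.COLOR_RGB2BGR)); return d
E
python3 - <<'E'
from h import *
for k in (0,180):
    for p,a in ((onarm(.086,.209),-14),(onarm(.086,.35),-14),(onarm(.21,.24),-14),(onrod(-.11,.17),-6.2),(onrod(-.003,.153),-6.2)):
        q=solver.ik(p,R(a+k)); print(k,None if q is None else np.round(q,0))
k=-14
q=solver.ik(onarm(.086,.209),R(-14)); 
A=-14 if q is not None and abs(q[5])<140 else 166
print("A",A)
arm.goto(P([.33,-.30],.33),R(A)); arm.goto(onarm(.086,.32),R(A))
print("hit",arm.movel(onarm(.086,.235),.12,threshold=8))
snap("wrist","w1"); snap("scene","s1"); print(vision.landmark_of("scene","coil_bore")[:1])
print(arm.current_ee_pos(),arm.current_contact_force(),arm.current_time(),arm.current_qpos())
a=cv2.imread("pics/w1.png");b=cv2.imread("pics/s1.png")[130:330,60:320]
b=cv2.resize(b,(380,292)); a=cv2.resize(a,(400,292)); cv2.imwrite("pics/c1.png",np.hstack([a,b]))
E
```

```text
0 [ 27.  11.  62.  -0. 107.  41.]
0 [ 27.  17.  40.  -0. 123.  41.]
0 [ 36.  -1.  72.  -0. 109.  50.]
0 [-43.  -1.  78.  -0. 102. -37.]
0 [-37.  14.  65.  -0. 102. -31.]
180 [  27.   11.   62.   -0.  107. -139.]
180 [  27.   17.   40.   -0.  123. -139.]
180 [  36.   -1.   72.   -0.  109. -130.]
180 [-43.  -1.  78.  -0. 102. 143.]
180 [-37.  14.  65.  -0. 102. 149.]
A -14
hit False
[{'location': [0.545, 0.3133, 0.1694], 'confidence': 0.69}]
[0.54969561 0.31790877 0.23638658] [ 0.16704806 -0.57771564 -0.25448275] 5.5583 [2.69727189e+01 1.16137175e+01 5.85509683e+01 6.54229600e-04
 1.09710070e+02 4.09762456e+01]
```

View pics/c1.png

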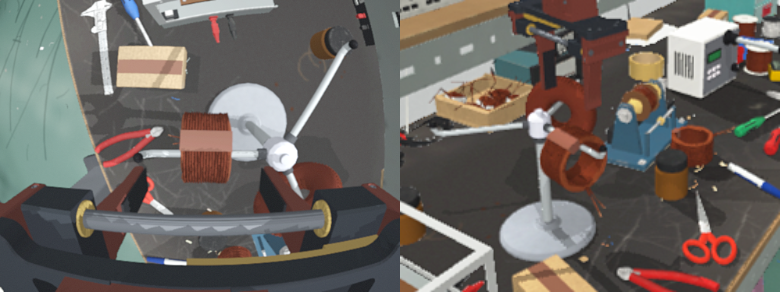

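The left half of the picture shows the coil at columns 183–230, centred between the fingers (inner edges about 147 and 258). The inner finger is clear of the hub at (283,155) and of the toroid. I'll check the lateral centring with the wrist depth before descending.

```bash
python3 - <<'E'
from h import *
d=vision.capture("wrist"); z=d["depth"]; v,w=np.indices(z.shape)
a,b=(w-d["cx"])/d["fx"],(v-d["cy"])/d["fy"]; th=np.hypot(a,b); g=np.where(th>1e-6,np.tan(np.minimum(th,1.5))/np.maximum(th,1e-6),1)
X=(np.stack([a*g*z,b*g*z,z],-1)-d["t"])@d["R"]; m=(z>0)&(th<1.4)
I=d["image"].astype(int); Q=X[m];I=I[m]; q=Q[:,:2]-H; s,l=q@u,q@n
k=(I[:,0]>1.35*I[:,2])&(s>.05)&(s<.125)&(abs(l)<.055)&(Q[:,2]>.15)&(Q[:,2]<.225)
print(k.sum(),"s",np.percentile(s[k],[2,98]).round(4),"l",np.percentile(l[k],[1,99]).round(4),"z",np.percentile(Q[k,2],[95,99]).round(4))
for lo in(.17,.18,.19,.2,.21):
    j=k&(Q[:,2]>lo)&(Q[:,2]<lo+.01); 
    if j.sum()>5: print(lo,np.percentile(l[j],[5,50,95]).round(4))
for t in("coil_bore","hook_tip","head"):print(t,[(np.round(r["location"],4),r["confidence"]) for r in vision.landmark_of("wrist",t)[:1]])
print(d["t"],-d["R"].T@d["t"])
E
```

```text
5739 s [0.06   0.1084] l [-0.0427  0.0324] z [0.2152 0.2162]
0.17 [-0.0441 -0.0425 -0.0408]
0.18 [-0.0429 -0.0406 -0.0375]
0.19 [-0.039  -0.035   0.0333]
0.2 [-0.0319 -0.0247  0.0278]
0.21 [-0.0235 -0.0069  0.0132]
coil_bore []
hook_tip [(array([0.486 , 0.3321, 0.2241]), 0.66)]
head []
[-0.45594733  0.38022904  0.55480621] [0.56670997 0.38952607 0.43287559]
```

Lateral offset of -3 mm is confirmed. Now I'll descend, grip and lift slightly.

```bash
python3 - <<'E'
from h import *
o=R(-14)
print("hit",arm.movel(onarm(.0845,.2075),.05,threshold=8),arm.current_ee_pos().round(4))
jaws.grab(); print("gap",arm.current_finger_gap(),arm.current_gripper_force(),arm.current_contact_force().round(2))
z0=arm.current_ee_pos()[2]
print("hit",arm.movel(onarm(.0845,.2075+.031),.05,threshold=15),arm.current_ee_pos()-z0)
print("gap",arm.current_finger_gap(),arm.current_contact_force().round(2),arm.current_time())
snap("scene","s2"); 
for t in("coil_bore","toroid","hook_tip"):print(t,[(np.round(r["location"],4),round(r["confidence"],2)) for r in vision.landmark_of("scene",t)[:1]])
cv2.imwrite("pics/c2.png",cv2.resize(cv2.imread("pics/s2.png")[130:330,60:320],(780,600)))
E
```

```text
hit False [0.5507 0.3174 0.2075]
gap 0.00017384031842720542 0.0 [0.52 0.59 0.37]
hit False [0.34327225 0.10991143 0.03078879]
gap 0.00018101863291562341 [-0.92  0.42  0.27] 8.5667
coil_bore [(array([0.5503, 0.3141, 0.173 ]), 0.8)]
toroid [(array([0.6439, 0.2387, 0.1819]), 0.79)]
hook_tip [(array([0.4855, 0.3304, 0.2203]), 0.88)]
```

View pics/c2.png

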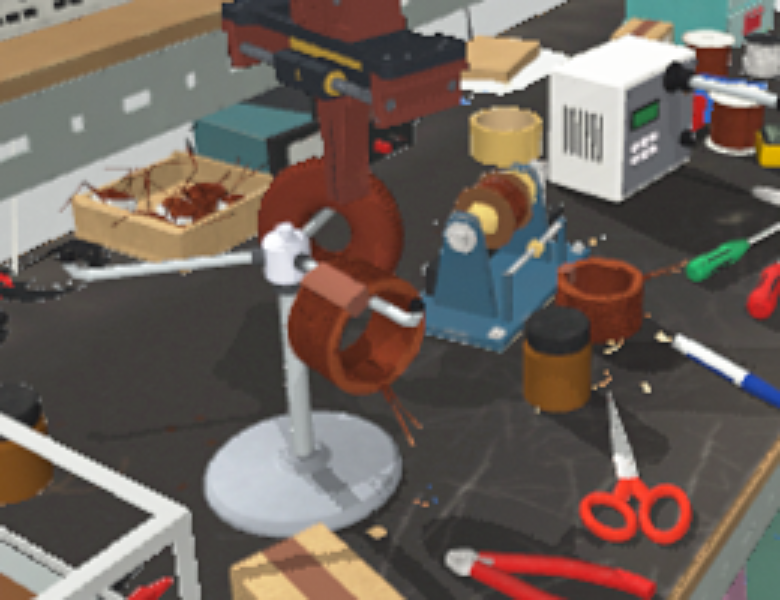

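The fingers shut on nothing. The picture shows the coil still at about (355,320), with the closed fingers above it at (345,190). I'll find out where the fingertips really are relative to the coil.

```bash
python3 - <<'E'
from h import *
d=vision.capture("scene");p=arm.current_ee_pos();print("tcp",p)
def pr(X):
    c=d["R"]@np.array(X)+d["t"];return np.round([d["fx"]*c[0]/c[2]+d["cx"],d["fy"]*c[1]/c[2]+d["cy"]],1),round(c[2],3)
for nm,X in(("tcp",p),("tcp@.2075",[p[0],p[1],.2075]),("coiltop",onarm(.0845,.219)),("bore",onarm(.0845,.178)),("tip",onarm(.15,.2215,0)),("head",[*H,.222])):
    q,_=pr(X);print(nm,q,"crop",((q-[60,130])*3).round())
# wrist depth of coil top patch vs scene
j=d["depth"];print(np.round(j[218:232:3,165:190:4],3))
snap("wrist","w3")
E
```

```text
tcp [0.5506417  0.31733601 0.23805861]
tcp [176.5 210.5] crop [350. 242.]
tcp@.2075 [177.2 223.6] crop [352. 281.]
coiltop [176.9 218.7] crop [351. 266.]
bore [177.9 235.8] crop [354. 317.]
tip [198.4 228. ] crop [415. 294.]
head [154.3 204.4] crop [283. 223.]
[[0.895 0.875 0.873 0.873 0.881 0.979 0.981]
 [0.866 0.862 0.859 0.864 0.864 0.867 0.874]
 [0.863 0.856 0.852 0.85  0.851 0.852 0.859]
 [0.854 0.848 0.847 0.842 0.842 0.851 0.859]
 [0.855 0.845 0.838 0.838 0.844 0.852 0.908]]
```

View pics/w3.png

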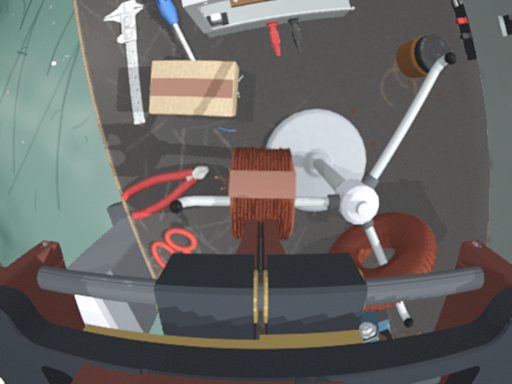

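```bash
python3 - <<'E'
from h import *
d=vision.capture("scene");z=d["depth"]
for c,r in((176,180),(176,185),(176,190),(176,193),(176,195),(173,193),(179,193)):
    zz=z[r,c];X=d["R"].T@(np.array([(c-d["cx"])/d["fx"]*zz,(r-d["cy"])/d["fy"]*zz,zz])-d["t"]);print("scene",c,r,X.round(4))
d=vision.capture("wrist");z=d["depth"]
for c,r in((250,226),(256,226),(264,226),(270,226),(260,230),(252,235),(268,235),(262,190),(262,165)):
    a,b=(c-d["cx"])/d["fx"],(r-d["cy"])/d["fy"];t=np.hypot(a,b);g=np.tan(t)/t;zz=z[r,c]
    print("wrist",c,r,(d["R"].T@(np.array([a*g*zz,b*g*zz,zz])-d["t"])).round(4))
print(arm.current_ee_pos(),arm.current_qpos(),arm.current_finger_gap(),arm.current_time())
E
```

```text
scene 176 180 [0.5406 0.3254 0.3112]
scene 176 185 [0.5415 0.3251 0.3002]
scene 176 190 [0.5421 0.3253 0.2893]
scene 176 193 [0.5431 0.3246 0.2823]
scene 176 195 [0.5425 0.3257 0.2784]
scene 173 193 [0.5472 0.3289 0.283 ]
scene 179 193 [0.5403 0.3188 0.2807]
wrist 250 226 [0.5474 0.33   0.2835]
wrist 256 226 [0.5506 0.329  0.283 ]
wrist 264 226 [0.5549 0.3283 0.284 ]
wrist 270 226 [0.5581 0.3273 0.2835]
wrist 260 230 [0.5525 0.3274 0.2862]
wrist 252 235 [0.5488 0.3296 0.2955]
wrist 268 235 [0.5568 0.3278 0.2959]
wrist 262 190 [0.5545 0.3297 0.2148]
wrist 262 165 [0.5585 0.3458 0.1998]
[0.55070574 0.31737398 0.23832669] [ 2.68895264e+01  1.19239911e+01  5.79991489e+01 -1.43564988e-03
  1.10092819e+02  4.08881177e+01] 0.0006936450377579263 8.9667
```

The fingertips are really about 36 mm above the reported TCP, and two cameras agree on this, so the TCP offset is wrong along the tool. I'll measure that gap properly from the depth.

```bash
cat >> h.py <<'E'
def cloud(c):
    d=vision.capture(c); z=d["depth"]; v,w=np.indices(z.shape); a,b=(w-d["cx"])/d["fx"],(v-d["cy"])/d["fy"]
    th=np.hypot(a,b); g=np.tan(np.minimum(th,1.5))/np.maximum(th,1e-6) if c=="wrist" else 1
    m=(z>0)&((th<1.4)|(c!="wrist")); return ((np.stack([a*g*z,b*g*z,z],-1)-d["t"])@d["R"])[m],d["image"][m].astype(int)
E
python3 - <<'E'
from h import *
p=arm.current_ee_pos()
for c in("scene","wrist","top"):
    Q,I=cloud(c); k=(np.hypot(*(Q[:,:2]-p[:2]).T)<.03)&(Q[:,2]>.235)
    Z=Q[k];print(c,k.sum(),np.percentile(Z[:,2],[0,.5,2,5]).round(4) if k.any() else "")
    if k.any():
        w=Z[(Z[:,2]>.277)&(Z[:,2]<.32)]-[*p[:2],0]
        print(" along close",np.percentile(w[:,:2]@-u,[2,98]).round(4),"across",np.percentile(w[:,:2]@n,[2,98]).round(4))
    b=(abs((Q[:,:2]-p[:2])@n)<.05)&(abs((Q[:,:2]-p[:2])@u)<.085)&(abs((Q[:,:2]-p[:2])@u)>.03)&(Q[:,2]>.26)&(Q[:,2]<.45)
    if b.any():print(" body low",np.percentile(Q[b,2],[0,1,5]).round(4))
E
```

```text
scene 971 [0.2723 0.2738 0.2763 0.2804]
 along close [-0.014   0.0067] across [-0.012   0.0102]
 body low [0.3525 0.3541 0.358 ]
wrist 14528 [0.2716 0.2765 0.2863 0.3014]
 along close [-0.0102  0.0089] across [-0.0121 -0.0026]
 body low [0.3524 0.3549 0.3594]
top 1102 [0.2737 0.2805 0.2918 0.3695]
 along close [-0.0108  0.0073] across [0.0045 0.0107]
 body low [0.355  0.3657 0.3705]
```

Tip is at z=0.2725 while reported z is 0.238: a constant offset of 34 mm. The body is 80 mm above the tip as specified, so the whole tool is shifted. I'll regrip with that correction.

```bash
echo 'DZ=.034 # true tip z = reported z + DZ' >> h.py; python3 - <<'E'
from h import *
jaws.open_gripper()
arm.movel(onarm(.0845,.232-DZ),.1,threshold=8)
print("hit",arm.movel(onarm(.0845,.2085-DZ),.04,threshold=6),arm.current_ee_pos().round(4))
jaws.grab(); g=arm.current_finger_gap(); print("gap",g,arm.current_gripper_force(),arm.current_contact_force().round(2))
if g>.04:
    print("hit",arm.movel(onarm(.0845,.2085-DZ+.031),.05,threshold=12),arm.current_ee_pos().round(4))
    print("gap",arm.current_finger_gap(),arm.current_contact_force().round(2),arm.current_time())
snap("scene","s3"); 
for t in("coil_bore","toroid","hook_tip"):print(t,[(np.round(r["location"],4),round(r["confidence"],2)) for r in vision.landmark_of("scene",t)[:1]])
cv2.imwrite("pics/c3.png",cv2.resize(cv2.imread("pics/s3.png")[130:330,60:320],(780,600)))
E
```

```text
hit False [0.5508 0.3174 0.1746]
gap 0.04794470649051261 29.968752452696208 [-0.28 -0.13 -0.43]
hit False [0.5507 0.3174 0.2053]
gap 0.04819400436750323 [-0.71 -0.07 -3.58] 13.25
coil_bore [(array([0.5489, 0.3141, 0.2012]), 0.76)]
toroid [(array([0.6453, 0.2394, 0.1827]), 0.73)]
hook_tip [(array([0.4889, 0.3303, 0.2198]), 0.77)]
```

View pics/c3.png

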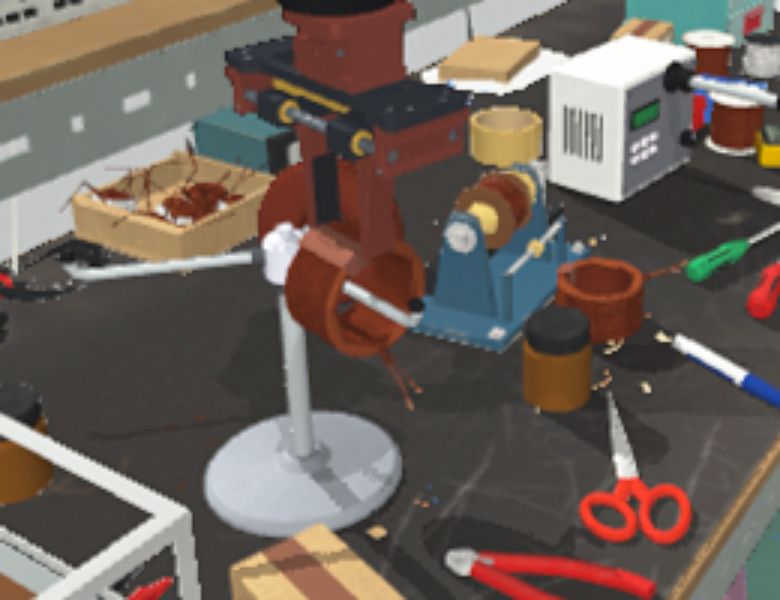

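The coil is gripped (48 mm gap, 3.6 N weight) and lifted; the picture shows the arm running mid-bore, with the toroid and stand undisturbed. Next I'll slide it out past the tip and carry it to just outside the rod's end.

```bash
python3 - <<'E'
from h import *
hit=arm.movel(onarm(.22,.2085-DZ+.031),.08,threshold=8); print("hit",hit,arm.current_ee_pos().round(4),arm.current_contact_force().round(2))
if not hit:
    arm.movel(onarm(.225,.27-DZ),.1)
    arm.movel(P([.42,0],.27-DZ),.15,orientation=R(-10))
    arm.movel(onrod(-.125,.25-DZ),.15,orientation=R(-6.2))
    arm.movel(onrod(-.125,.172-DZ),.08)
    print(arm.current_finger_gap(),arm.current_ee_pos().round(4),arm.current_time())
    for c in("scene","top"):
        snap(c,c+"4")
        for t in("coil_bore","rod_tip","rod_seat","toroid"):print(c,t,[(np.round(r["location"],4),round(r["confidence"],2)) for r in vision.landmark_of(c,t)[:1]])
    Q,I=cloud("wrist"); np.savez("w4.npz",Q=Q,I=I); snap("wrist","w4")
    q=Q[:,:2]-seat;s=q@rx;l=q@np.array([-rx[1],rx[0]])
    k=(abs(l)<.02)&(s>-.08)&(s<.05)&(Q[:,2]>.12)&(Q[:,2]<.16);print("rod",k.sum(),np.polyfit(s[k],l[k],1).round(4) if k.sum()>9 else "",np.percentile(s[k],[1]) if k.any() else"",np.percentile(Q[k,2],[50,95]).round(4) if k.any() else "")
    a=cv2.imread("pics/scene4.png")[120:240,190:350];b=cv2.imread("pics/w4.png")
    cv2.imwrite("pics/c4.png",np.hstack([cv2.resize(a,(400,300)),cv2.resize(b,(400,300))]))
E
```

```text
hit False [0.4196 0.3501 0.2053] [-0.18 -0.49 -4.33]
0.04785697860604761 [ 0.4199 -0.3581  0.1389] 21.9083
scene coil_bore [(array([ 0.4165, -0.3585,  0.1337]), 0.93)]
scene rod_tip [(array([ 0.4773, -0.3647,  0.1377]), 0.94)]
scene rod_seat [(array([ 0.5458, -0.3724,  0.1412]), 0.66)]
scene toroid [(array([0.6447, 0.2382, 0.1826]), 0.84)]
top coil_bore [(array([ 0.4181, -0.3594,  0.1357]), 0.81)]
top rod_tip [(array([ 0.4766, -0.3654,  0.1407]), 0.56)]
top rod_seat [(array([ 0.5448, -0.3717,  0.1423]), 0.86)]
top toroid [(array([0.6447, 0.2411, 0.187 ]), 0.84)]
rod 2415 [-0.007  -0.0002] [-0.06713363] [0.1452 0.1475]
```

View pics/c4.png

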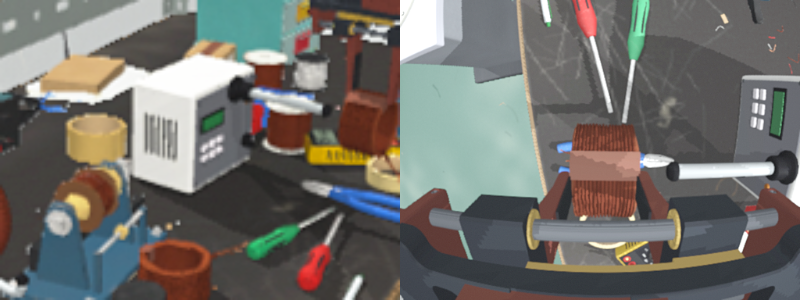

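The rod model holds (offset 0, tip at -67 mm). The right half of the picture shows the coil at (605,165) in line with the rod at (670–780,168). Next I'll insert it and lower until touch.

```bash
python3 - <<'E'
from h import *
z=.172-DZ
hit=arm.movel(onrod(-.005,z),.06,threshold=7); print("hit",hit,arm.current_ee_pos().round(4),arm.current_contact_force().round(2))
if not hit:
    print("low",arm.movel(onrod(-.005,z-.020),.02,threshold=2.5),arm.current_ee_pos().round(4),arm.current_contact_force().round(2))
    print(arm.current_time())
    for c in("scene","top"):
        snap(c,c+"5")
        print(c,[(np.round(r["location"],4),round(r["confidence"],2)) for r in vision.landmark_of(c,"coil_bore")[:1]])
    snap("wrist","w5")
    a=cv2.imread("pics/scene5.png")[120:240,190:350];b=cv2.imread("pics/w5.png")
    cv2.imwrite("pics/c5.png",np.hstack([cv2.resize(a,(400,300)),cv2.resize(b,(400,300))]))
E
```

```text
hit False [ 0.5386 -0.3708  0.1381] [ 0.   -0.42 -4.28]
low True [ 0.5387 -0.3707  0.1179] [ 0.08 -0.88  5.6 ]
25.6083
scene [(array([ 0.5409, -0.3746,  0.1147]), 0.69)]
top [(array([ 0.5369, -0.3717,  0.1169]), 0.67)]
```

View pics/c5.png

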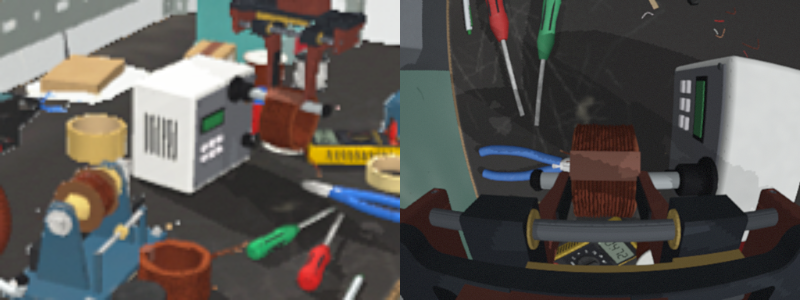

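The coil is on the rod between bush and button, resting with about 9 N. I'll ease up 1 mm, release and retreat.

```bash
python3 - <<'E'
from h import *
p=arm.current_ee_pos()
arm.movel([p[0],p[1],p[2]+.0015],.02)
print(arm.current_contact_force().round(2))
jaws.open_gripper(); print(arm.current_finger_gap(),arm.current_contact_force().round(2))
arm.movel(onrod(-.005,.30-DZ),.08); arm.pause(1)
print(arm.current_contact_force().round(2),arm.current_time())
for c in("scene","top"):
    snap(c,c+"6")
    for t in("coil_bore","toroid"):print(c,t,[(np.round(r["location"],4),round(r["confidence"],2)) for r in vision.landmark_of(c,t)[:1]])
snap("wrist","w6")
a=cv2.imread("pics/scene6.png")[120:240,190:350];b=cv2.imread("pics/w6.png")
cv2.imwrite("pics/c6.png",np.hstack([cv2.resize(a,(400,300)),cv2.resize(b,(400,300))]))
E
```

```text
[-0.19  0.39 -4.29]
0.0877420651870076 [-0.68  0.27  0.  ]
[ 0.72 -0.02 -0.43] 29.9833
scene coil_bore [(array([ 0.537 , -0.3767,  0.1122]), 0.69)]
scene toroid [(array([0.6451, 0.2392, 0.1836]), 0.82)]
top coil_bore [(array([ 0.5371, -0.373 ,  0.117 ]), 0.72)]
top toroid [(array([0.6455, 0.2394, 0.1865]), 0.94)]
```

View pics/c6.png

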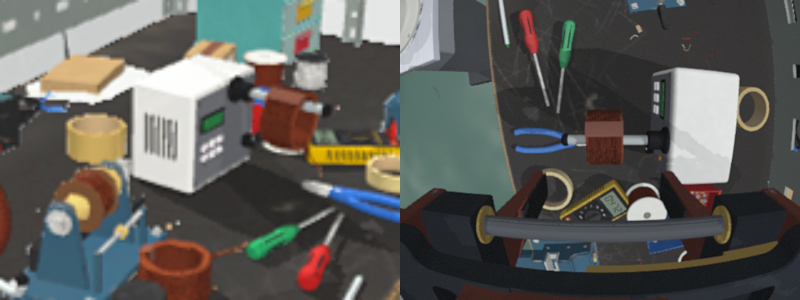

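The coil hangs still, mid-rod between the bush (658,140) and the button (568,140). The gripper is clear and the toroid is in place, so I'm handing in.

```bash
python3 -c "
from station import arm
print(arm.sign_off(),arm.current_time())"
```

```text
the job is handed in; nothing more can be done
the job is handed in; nothing more can be done
```

The coil hangs free on the turns tester's measuring rod, between bush and button; the toroid is still on its stand, I saw no movement of the spare coil or glue pot, and the job is handed in (about 30 s used, no verdict returned).

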